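Offer the tube carrier plate out over the code reader

TASK

Slide the tube carrier plate along the raised deck and out over the deck's edge on the side where the code reader with the two slim posts stands (not the mixer side), until the plate's leading edge is between the two posts and level with them. Keep the plate flat on the deck all the way, do not bump the reader or its posts, and leave the small jar on the deck where it is. At that reach the plate would tip off the deck, so finish while still holding it level with the gripper: do not let go.

Things in the scene. Friction and masses are not known exactly. Their poses are not given: they have to be found in the camera images.
- deck: Fixed grey riser: a slab on four short legs, 220 mm (its x) by 260 mm (its y), flat top 100 mm above the table. Origin at the centre of its footprint, on the table. Its y axis is the sliding direction; its two ends are at y = +130 and -130 mm. Its height axis is z. It stands turned by up to about 0.2 rad, differently each time.
- plate: Loose aluminium plate lying on the deck, 60 (its x) x 360 (y) x 10 mm, 0.3-0.55 kg, both ends alike, balanced at its middle. Origin: centre of its underside. Two upright grey grip fins at y = +90 and -90 mm, 14 mm thick (x), 40 long (y), tops 48 mm above the origin. At y = +155 and -155 a white block 46 (x) x 34 (y) mm with two capped tubes fixed in it, tops 68 mm above the origin.
- plate_left (a point): Middle of the plate's end edge at its y = +180 mm, at half thickness.
- plate_right (a point): Middle of the plate's end edge at its y = -180 mm, at half thickness.
- reader: Fixed code reader off the deck's left or right end: low white box 150 (its x) x 100 (y) x 45 mm high with a black-rimmed glass window, and two slim steel posts, 10 mm diameter, tops 140 mm above the table, at its x = +52 and -52 mm, y = 0. Origin: centre of its footprint, on the table. Its axes are parallel to the deck's within 0.05 rad.
- reader_mark (a point): The mark: the point midway between the reader's two posts, 105 mm above the table (half the plate's thickness above the deck's top). The 94 mm gap between the posts lets the 60 mm wide plate in.
- mixer: Fixed tube mixer: white box 130 x 110 mm, 60 mm high with a round black rubber cup on top (82 mm in all), without posts; it stands off the other end of the deck. Origin at the centre of its footprint, on the table.
- jar: Small loose specimen jar, 34 mm diameter, 42 mm tall, standing on the deck beside the plate, on the side away from the robot. Origin at the centre of its underside.

How it is judged:
By the outcome, as a careful person would: the job done as asked, in the order asked, and still so for the second after the job is handed in, while the arm keeps its last pose, push and grip.
It also fails if it takes over 29 s, if anything falls off the work surface, if the arm or the gripper's body presses on something with over 40 N, if the wrist force passes 120 N, or if a joint passes its speed limit or range.

ROBOT

A 7-joint arm with a two-finger parallel gripper is mounted at the origin on the work surface. World frame = base frame: x ahead of the robot, y to its left, z up, the work surface at z = 0. Lengths are in m, angles in rad, forces in N, time in s.
With the tool pointing down it reaches from about 0.35 to 0.9 m from the base axis. Payload 8.1 kg.
Tool frame: the origin (TCP) lies at the very end of the fingers, on their centre line; the grasp point (between the pads) lies 19 mm behind it (arm.hold_point_z is the distance from the TCP to the grasp point, in m); z points along the fingers, y is the direction in which the jaws open and shut (so a half turn about z gives the same grasp; the last joint's range is limited). The gripper opens to 85 mm and grips with 20 to 120 N. Pads are 22 mm wide; open, the fingers measure 114 mm over their backs; the gripper's body (76 mm by 85 mm) begins 54 mm behind the grasp point. The pads swing forward as they close: fully open they stand 13 mm farther back than shut.
Start: joints at [-1.412, 0.434, 0.025, 1.573, -0.012, 1.134, -0.075], TCP at [0.162, 0.604, 0.201] pointing down, gripper open.
Joint ranges: [-2.62, 2.62], [-0.44, 2.09], [-1.27, 1.32], [0.08, 2.57], [-1.32, 4.46], [0.12, 2], [-2.74, 2.74]. Speed limits (rad/s): [2.22, 2.22, 3.01, 3.01, 3.14, 3.14, 3.14].

INTERFACE

Orientations are given as [roll, pitch, yaw] about the fixed x, y, z axes, in that order (R = Rz(yaw) Ry(pitch) Rx(roll)).
In Python, from cell import status, optics, arm gives the robot as it stands. The module is installed in compiled form; this text tells all that it offers.
- The arm moves only by the shell command python3 -m inch 'ROWS' [OPENING] [FORCE]. ROWS is a JSON object of lists of equal length, an entry for each row: "translation": the shift along the tool's x, y, z each as a share of 0.075 m, from -1 to 1, a list of three; "rot": the turn, a rotation vector about the tool's x, y, z each as a share of 45 degrees, from -1 to 1, a list of three. In form: {"translation": [[dx, dy, dz], ...], "rot": [[rx, ry, rz], ...]}. A call has 1 to 20 rows; each row shifts and turns the commanded pose from where the row before left it, along the tool's axes as they then stand; what a row does not reach is not made up. A row lasts 1/12 s, in which the tool goes at most 41.7 mm and 7.16 degrees, less where a joint would pass 70% of its speed; a pose out of reach is approached as far as the arm can. A call with a number of a shift or a turn outside -1 to 1 is refused whole. A call with a gripper value outside its range is refused whole. OPENING is the closure in counts, from 0 (fully open) to 255 (shut), set as the call begins (- or left out, the last holds). The fingers move at their own pace and stop on an object; FORCE is the grip in N (left out, the last holds). Time passes only in rows, so rows that do not move let the fingers close. It gives the time, the measured TCP pose, the force and the opening at its end, in the units of the state.
- status.get_obs(): the state, without advancing time (a new reading comes with each control period).
- optics.capture(name): name is "scene" or "side" or "wrist"; returns a dict with "pixels" (420x560x3 uint8, red, green, blue), "K" (3x3 intrinsics, pixels), "R" (3x3) and "t" (3): a world point X has camera coordinates R X + t. Camera axes: x right, y down, z forward; pixel columns grow to the right and rows downward; lengths in m; the calibration is good to about 2 mm. A picture is of the moment at which its call begins. There is no depth.
- arm.close_job(): hands the job in, once; it reports no verdict.
Trained networks look in a picture, given as the dict that the camera call returned (one of the last four; its "shot" number tells which), for a name from the list of things; names that differ only in an ending like _2 or _b are one class to them, and where a whole thing is asked for, a point or a joint stands for the part that bears it (a point fixed in the world has none). Each returns a list of dicts, best first, with "confidence" (0 to 1); they miss things now and then, are a little off and sometimes report something else, mostly with a low value. They report only what shows in the picture. A call takes as long as a camera call.
- optics.outline_of(picture, target): "pixels" (420x560 bool, what is visible of it) and "rect" ([centre column, centre row, width, height] in pixels, round what is visible of it).
- optics.pinpoint(picture, target): "pixel" ([row, column] in pixels: a listed point, or the origin of a listed thing).
The state is a dict: "t": time; "joints": joint angles; "dq": joint speeds; "tau": joint torques, N m; "ee_pos": TCP position; "eef_rot": TCP orientation; "ft_force": force on the tool from outside, world axes, zero at the start; "wrist_torque": the same for the moment, N m; "gripper_width": finger opening in m.
Only numpy, scipy, OpenCV 4.12 (cv2) and the standard library are available. Lean on these libraries where they do the work, as an engineer would, in place of code of your own. Each camera call takes 0.05 s, during which the arm holds its last target. There are 200 camera calls.

## Working session

There is one attempt and no reset: what is moved stays moved. The work goes in short steps, Python scripts to look and compute and a shell command to move; the robot and the scene stay as the last step left them, time stands still between calls to the robot, and variables do not carry over. Pictures are saved under pics/ and viewed, and the job is handed in when it is done.

```bash
mkdir -p pics
cat > h.py <<'E'
import numpy as np, cv2
from cell import status, optics, arm
def cap(n): return optics.capture(n)
def save(p,f): cv2.imwrite('pics/'+f,cv2.cvtColor(p['pixels'],cv2.COLOR_RGB2BGR))
def at_z(p,row,col,z):
    R,t=np.array(p['R']),np.array(p['t']); d=R.T@np.linalg.solve(p['K'],[col,row,1]); c=-R.T@t
    return c+d*(z-c[2])/d[2]
def proj(p,X):
    q=p['K']@(np.array(p['R'])@np.array(X)+p['t']); return q[:2]/q[2]
E
python3 - <<'E'
from h import *
Z=dict(deck=0,plate=.1,plate_left=.105,plate_right=.105,reader=0,reader_mark=.105,mixer=0,jar=.1)
for n in ('scene','side','wrist'):
    p=cap(n); save(p,n+'0.png')
    for k,z in Z.items():
        for r in optics.pinpoint(p,k)[:2]:
            print(n,k,round(r['confidence'],2),np.round(r['pixel']),np.round(at_z(p,*r['pixel'],z),4))
s=status.get_obs(); print({k:np.round(s[k],3) for k in ('t','ee_pos','eef_rot','gripper_width')})
E
```

```text
scene deck 0.81 [233. 292.] [0.5361 0.0449 0.    ]
scene plate 0.85 [203. 284.] [0.5243 0.0233 0.1   ]
scene plate 0.19 [225. 280.] [ 0.6182 -0.0255  0.1   ]
scene plate_left 0.91 [191. 341.] [0.5184 0.2012 0.105 ]
scene plate_right 0.83 [215. 222.] [ 0.5351 -0.1564  0.105 ]
scene reader 0.82 [211. 393.] [0.5225 0.3892 0.    ]
scene reader_mark 0.66 [179. 395.] [0.504  0.3894 0.105 ]
scene mixer 0.61 [188. 340.] [0.3459 0.2934 0.    ]
scene mixer 0.59 [257. 167.] [ 0.5282 -0.3128  0.    ]
scene jar 0.67 [227. 277.] [ 0.6257 -0.0359  0.1   ]
side deck 0.56 [238. 263.] [0.5207 0.0424 0.    ]
side plate 0.81 [210. 265.] [0.5191 0.0222 0.1   ]
side plate_left 0.68 [164. 239.] [0.5192 0.2066 0.105 ]
side plate_right 0.62 [264. 301.] [ 0.5229 -0.161   0.105 ]
side plate_right 0.38 [359. 335.] [ 0.4903 -0.372   0.105 ]
side reader_mark 0.77 [130. 221.] [0.5247 0.3843 0.105 ]
side mixer 0.84 [359. 337.] [ 0.5334 -0.3104  0.    ]
side jar 0.67 [215. 313.] [ 0.6085 -0.0298  0.1   ]
{'t': np.float64(1.35), 'ee_pos': array([0.162, 0.604, 0.201]), 'eef_rot': array([-3.142,  0.   ,  2.88 ]), 'gripper_width': np.float64(0.085)}
```

View pics/scene0.png

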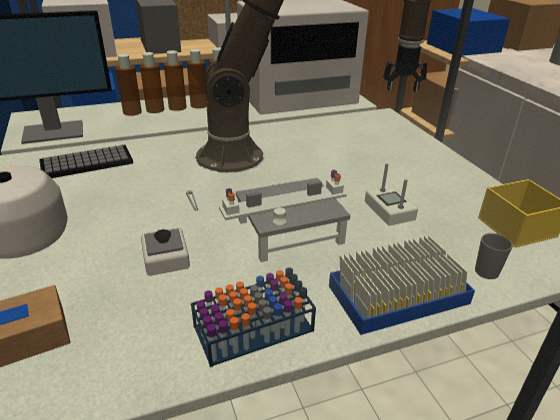

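View pics/side0.png

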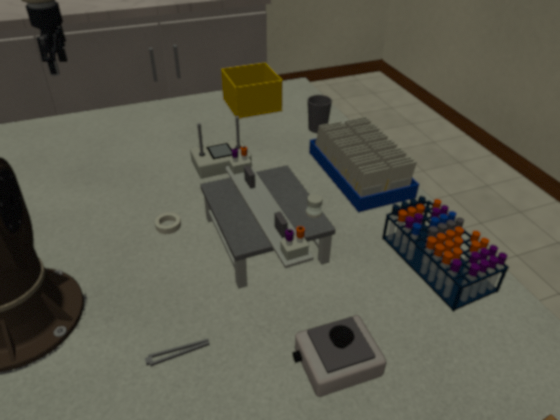

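The scene image shows the deck at about (300,215), the plate lying along it, the reader with its two posts at (385,165) and (403,180), and the mixer at (163,240). The reader is therefore off the +y end. I'll grip the left (+y) fin: at the end of the slide the plate is then supported by the deck on one side and the gripper on the other. First I turn the tool and take a closer look.

```bash
python3 -m inch '{"translation":[[0,0,-0.3],[0,0,-0.3],[0,0,-0.3],[0,0,-0.3],[0,0,0],[0,0,0],[0,0,0],[0,0,0],[0,0,0],[0,0,0],[0,0,0],[0,0,0]],"rot":[[0,0,0.136],[0,0,0.136],[0,0,0.136],[0,0,0.136],[0,0,0.136],[0,0,0.136],[0,0,0.136],[0,0,0.136],[0,0,0.136],[0,0,0.136],[0,0,0.136],[0,0,0.136]]}' 0 60
python3 -m inch '{"translation":[[-0.37,0.335,0],[-0.37,0.335,0],[-0.37,0.335,0],[-0.37,0.335,0],[-0.37,0.335,0],[-0.37,0.335,0],[-0.37,0.335,0],[-0.37,0.335,0],[-0.37,0.335,0],[-0.37,0.335,0],[-0.37,0.335,0],[-0.37,0.335,0],[-0.37,0.335,0],[0,0,0],[0,0,0]],"rot":[[0,0,0],[0,0,0],[0,0,0],[0,0,0],[0,0,0],[0,0,0],[0,0,0],[0,0,0],[0,0,0],[0,0,0],[0,0,0],[0,0,0],[0,0,0],[0,0,0],[0,0,0]]}'
python3 - <<'E'
from h import *
Z=dict(deck=0,plate=.1,plate_left=.105,plate_right=.105,reader=0,reader_mark=.105,jar=.1)
for n in ('wrist',):
    p=cap(n); save(p,n+'1.png')
    for k,z in Z.items():
        for r in optics.pinpoint(p,k)[:2]:
            print(n,k,round(r['confidence'],2),np.round(r['pixel']),np.round(at_z(p,*r['pixel'],z),4))
E
```

```text
t: 2.35
ee_pos: [0.1617, 0.6037, 0.2913]
eef_rot: [-3.142, -0.0, 1.593]
ft_force: [0.3, -0.3, 0.4]
gripper_width: 0.0849
t: 3.6
ee_pos: [0.4996, 0.2495, 0.2915]
eef_rot: [3.141, 0.0, 1.593]
ft_force: [-0.3, 1.4, -0.3]
gripper_width: 0.0855
wrist plate 0.9 [330. 290.] [0.5184 0.0224 0.1   ]
wrist plate_left 0.88 [214. 295.] [0.5189 0.2048 0.105 ]
wrist plate_left 0.74 [357. 353.] [ 0.6142 -0.0199  0.105 ]
wrist reader 0.98 [ 82. 297.] [0.5208 0.3747 0.    ]
wrist reader_mark 0.55 [ 68. 300.] [0.5188 0.3767 0.105 ]
wrist jar 0.42 [357. 352.] [ 0.6142 -0.024   0.1   ]
```

View pics/wrist1.png

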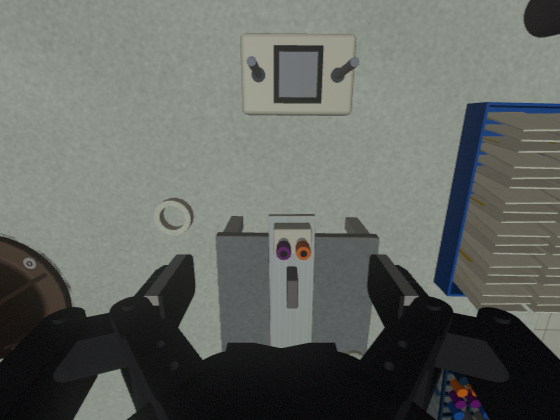

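The wrist image shows the reader at (298,74) with post tops at about (252,62) and (353,62). The plate end edge is at (292,214), the left fin top is at (292,270), and the deck end edge runs from (217,234) to (379,235). Next I'll work out the geometry from these pixels.

Run:
```python
from h import *
p=cap('wrist'); cv2.imwrite('pics/z.png',cv2.cvtColor(cv2.resize(p['pixels'][25:325,180:400],None,fx=2.6,fy=2,interpolation=cv2.INTER_CUBIC)[:600,:572],cv2.COLOR_RGB2BGR))
q=lambda r,c,z: np.round(at_z(p,r,c,z),4)[:2]
print('posts top',q(62,252,.14),q(62,353,.14),'base',q(75,258,.045),q(75,338,.045))
print('deck corners',q(234,217,.1),q(235,379,.1))
print('plate edge',q(215,269,.11),q(215,315,.11))
def edge(m,side,r0,r1,z):
    rs=np.arange(r0,r1); cs=[(np.where(m[r])[0].min() if side=='L' else np.where(m[r])[0].max()+1) for r in rs]
    P=np.array([at_z(p,r+.5,c,z)[:2] for r,c in zip(rs,cs)]); k=np.polyfit(P[:,1],P[:,0],1); return np.round(k,4), np.round(P[0],4)
m=optics.outline_of(p,'plate')[0]; print('plate rect',m['rect'])
for s in 'LR': print('plate',s,edge(m['pixels'],s,262,330,.11))
m=optics.outline_of(p,'deck')[0]; print('deck rect',m['rect'])
for s in 'LR': print('deck',s,edge(m['pixels'],s,242,300,.1))
m=optics.outline_of(p,'reader')[0]; print(cv2.minAreaRect(np.argwhere(m['pixels'])[:,::-1].astype(np.float32)))
```

```text
posts top [0.4648 0.3794] [0.5665 0.3825] base [0.4638 0.38  ] [0.5691 0.3832]
deck corners [0.4149 0.1758] [0.6308 0.1809]
plate edge [0.484  0.2078] [0.5424 0.2096]
plate rect [292.9, 282.7, 46.5, 128.6]
plate L (array([-0.0196,  0.4893]), array([0.4866, 0.1412]))
plate R (array([-0.0288,  0.5502]), array([0.5466, 0.143 ]))
deck rect [299.0, 286.3, 161.2, 133.0]
deck L (array([-0.0118,  0.4159]), array([0.4145, 0.1636]))
deck R (array([0.0678, 0.6167]), array([0.6335, 0.1701]))
((301.5, 77.5), (81.0, 117.0), 90.0)
```

View pics/z.png

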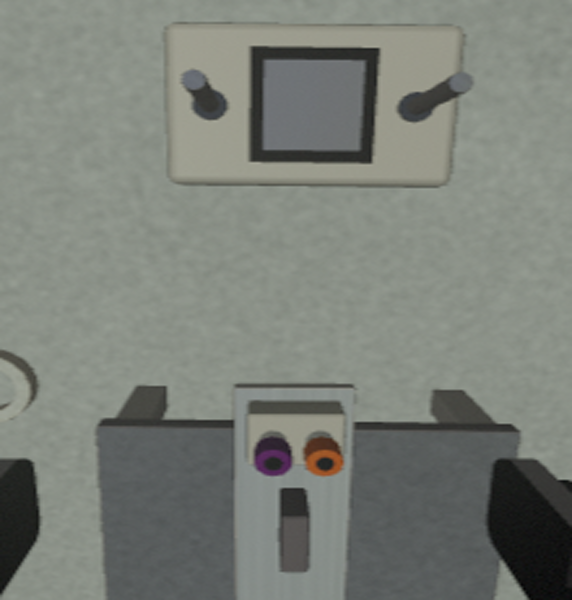

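```bash
python3 -m inch '{"translation":[[-0.357,0.039,0],[-0.357,0.039,0],[-0.357,0.039,0],[-0.357,0.039,0.2],[-0.357,0.039,0.2],[0,0,0.3],[0,0,0.3],[0,0,0.2],[0,0,0],[0,0,0]],"rot":[[0,0,0],[0,0,0],[0,0,0],[0,0,0],[0,0,0],[0,0,0],[0,0,0],[0,0,0],[0,0,0],[0,0,0]]}'
python3 - <<'E'
from h import *
for n in ('wrist','scene'):
    p=cap(n)
    if n=='scene': cv2.imwrite('pics/s2.png',cv2.cvtColor(cv2.resize(p['pixels'][120:270,180:440],None,fx=3,fy=3),cv2.COLOR_RGB2BGR))
    else: save(p,'wrist2.png'); print(proj(p,[.517,.116,.148]),proj(p,[.517,.136,.148]),p['K'][0,0])
    for k,z in dict(plate=.1,plate_left=.105,reader=0,reader_mark=.105,jar=.1).items():
        for r in optics.pinpoint(p,k)[:1]:
            print(n,k,round(r['confidence'],2),np.round(r['pixel']),np.round(at_z(p,*r['pixel'],z),4))
E
```

```text
t: 5.03
ee_pos: [0.516, 0.1184, 0.2012]
eef_rot: [-3.14, 0.001, 1.598]
ft_force: [-0.7, -0.4, -0.0]
gripper_width: 0.0852
[281.79413844 214.99644957] [282.52657148 191.02440173] 293.73965568940014
wrist plate 0.83 [286. 281.] [0.5188 0.0211 0.1   ]
wrist reader_mark 0.53 [284. 283.] [0.5205 0.0267 0.105 ]
wrist jar 0.89 [324. 368.] [ 0.6159 -0.0232  0.1   ]
scene plate 0.95 [204. 284.] [0.5242 0.0215 0.1   ]
scene plate_left 0.84 [189. 338.] [0.5058 0.1976 0.105 ]
scene reader 0.86 [210. 389.] [0.5181 0.3796 0.    ]
scene reader_mark 0.96 [183. 397.] [0.5299 0.3802 0.105 ]
scene jar 0.76 [224. 278.] [ 0.6117 -0.0274  0.1   ]
```

View pics/wrist2.png

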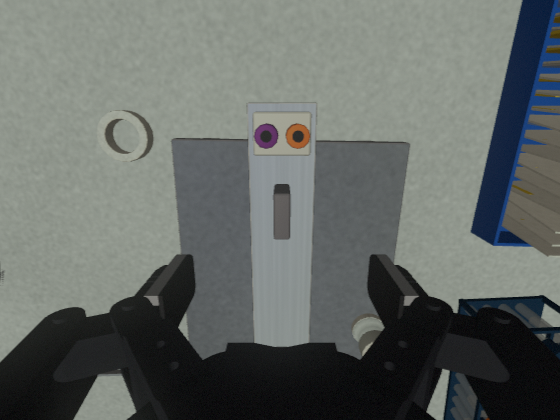

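View pics/s2.png

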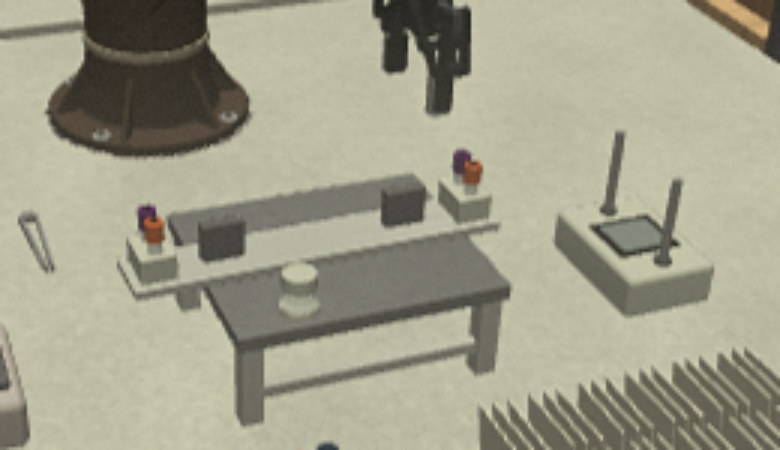

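The fin is where I predicted, at column 282 and rows 193–239, and the jar is clear of the right finger. Now I descend and close.

```bash
python3 -m inch '{"translation":[[-0.02,0,0.3],[0,0,0.3],[0,0,0.25],[0,0,0.2],[0,0,0.1],[0,0,0],[0,0,0]],"rot":[[0,0,0],[0,0,0],[0,0,0],[0,0,0],[0,0,0],[0,0,0],[0,0,0]]}'
python3 -m inch '{"translation":[[0,0,0],[0,0,0],[0,0,0],[0,0,0],[0,0,0],[0,0,0],[0,0,0],[0,0,0],[0,0,0],[0,0,0],[0,0,0],[0,0,0]],"rot":[[0,0,0],[0,0,0],[0,0,0],[0,0,0],[0,0,0],[0,0,0],[0,0,0],[0,0,0],[0,0,0],[0,0,0],[0,0,0],[0,0,0]]}' 255 60
python3 - <<'E'
from h import *
for n in ('wrist','side'):
    p=cap(n)
    if n=='side': cv2.imwrite('pics/d3.png',cv2.cvtColor(cv2.resize(p['pixels'][90:290,170:370],None,fx=3,fy=3),cv2.COLOR_RGB2BGR))
    else: save(p,'wrist3.png')
    for k,z in dict(plate=.1,plate_left=.105,reader=0,reader_mark=.105,jar=.1).items():
        for r in optics.pinpoint(p,k)[:1]:
            print(n,k,round(r['confidence'],2),np.round(r['pixel']),np.round(at_z(p,*r['pixel'],z),4))
E
```

```text
t: 6.22
ee_pos: [0.5165, 0.1169, 0.1153]
eef_rot: [-3.141, 0.0, 1.598]
ft_force: [-0.1, 0.0, 0.4]
gripper_width: 0.0852
t: 7.22
ee_pos: [0.5166, 0.1172, 0.1155]
eef_rot: [3.141, -0.0, 1.598]
ft_force: [-2.2, 0.7, 5.3]
gripper_width: 0.0106
wrist plate 0.8 [341. 281.] [0.5197 0.0241 0.1   ]
wrist plate_left 0.64 [ 93. 284.] [0.516  0.2043 0.105 ]
wrist jar 0.35 [343. 280.] [0.5191 0.0222 0.1   ]
side plate 0.79 [210. 265.] [0.5186 0.0228 0.1   ]
side plate_left 0.61 [163. 238.] [0.5185 0.2097 0.105 ]
side reader 0.95 [161. 222.] [0.5259 0.3942 0.    ]
side reader_mark 0.7 [130. 217.] [0.5157 0.3877 0.105 ]
side jar 0.71 [214. 312.] [ 0.6084 -0.0279  0.1   ]
```

View pics/wrist3.png

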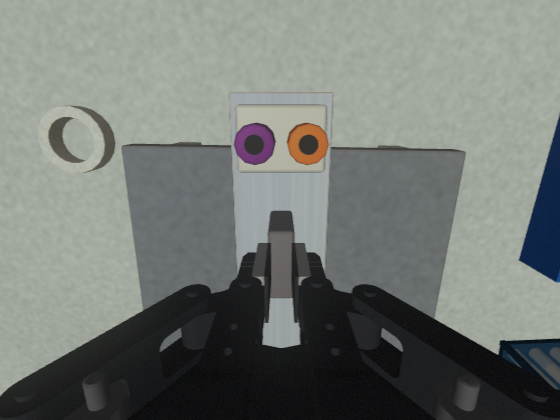

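View pics/d3.png

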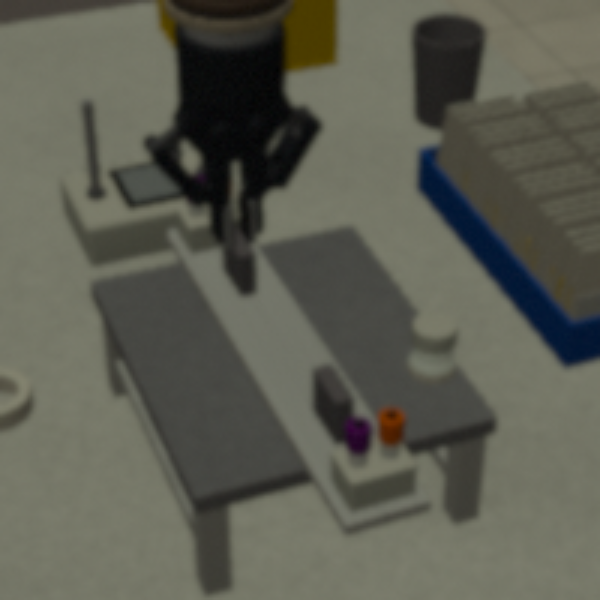

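```bash
python3 -m inch '{"translation":[[0.04,0,0],[0.08,0,0],[0.12,0.005,0],[0.12,0.005,0],[0.12,0.005,0],[0.12,0.005,0],[0.12,0.005,0],[0.12,0.005,0],[0.12,0.005,0],[0.12,0.005,0],[0.12,0.005,0],[0.12,0.005,0],[0.12,0.005,0],[0.12,0.005,0],[0.12,0.005,0],[0.12,0.005,0],[0.08,0,0],[0.04,0,0],[0,0,0],[0,0,0]],"rot":[[0,0,0],[0,0,0],[0,0,0],[0,0,0],[0,0,0],[0,0,0],[0,0,0],[0,0,0],[0,0,0],[0,0,0],[0,0,0],[0,0,0],[0,0,0],[0,0,0],[0,0,0],[0,0,0],[0,0,0],[0,0,0],[0,0,0],[0,0,0]]}'
python3 - <<'E'
from h import *
for n in ('wrist','side','scene'):
    p=cap(n)
    if n=='side': cv2.imwrite('pics/d4.png',cv2.cvtColor(cv2.resize(p['pixels'][90:290,170:370],None,fx=3,fy=3),cv2.COLOR_RGB2BGR))
    elif n=='scene': cv2.imwrite('pics/s4.png',cv2.cvtColor(cv2.resize(p['pixels'][120:270,180:440],None,fx=3,fy=3),cv2.COLOR_RGB2BGR))
    else: save(p,'wrist4.png')
    for k,z in dict(plate=.1,plate_left=.105,plate_right=.105,reader=0,reader_mark=.105,jar=.1).items():
        for r in optics.pinpoint(p,k)[:1]:
            print(n,k,round(r['confidence'],2),np.round(r['pixel']),np.round(at_z(p,*r['pixel'],z),4))
print(status.get_obs()['wrist_torque'])
E
```

```text
t: 9.48
ee_pos: [0.5177, 0.2626, 0.1154]
eef_rot: [3.141, -0.002, 1.599]
ft_force: [-0.4, 3.7, 2.0]
gripper_width: 0.0108
wrist plate 0.58 [346. 282.] [0.5214 0.1657 0.1   ]
wrist plate_left 0.83 [ 90. 283.] [0.5168 0.3511 0.105 ]
wrist reader 0.85 [ 73. 284.] [0.5177 0.3754 0.    ]
wrist reader_mark 0.66 [ 39. 292.] [0.5206 0.3782 0.105 ]
side plate 0.78 [174. 247.] [0.5267 0.1648 0.1   ]
side plate_left 0.57 [137. 222.] [0.517  0.3435 0.105 ]
side plate_right 0.56 [221. 273.] [ 0.5191 -0.0247  0.105 ]
side reader 0.55 [163. 220.] [0.5156 0.3831 0.    ]
side reader_mark 0.66 [131. 218.] [0.5171 0.3802 0.105 ]
side jar 0.62 [214. 312.] [ 0.6085 -0.0276  0.1   ]
scene plate 0.81 [192. 333.] [0.5125 0.1771 0.1   ]
scene plate_left 0.57 [185. 382.] [0.5277 0.3327 0.105 ]
scene plate_right 0.95 [206. 271.] [ 0.5315 -0.0179  0.105 ]
scene reader 0.65 [212. 390.] [0.5281 0.3769 0.    ]
scene reader_mark 0.59 [182. 393.] [0.5206 0.3748 0.105 ]
scene jar 0.48 [195. 331.] [0.5217 0.1674 0.1   ]
[ 0.94957151  0.00313716 -0.0449105 ]
```

View pics/wrist4.png

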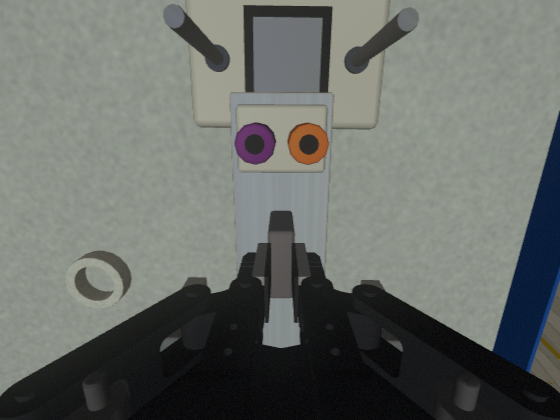

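View pics/d4.png

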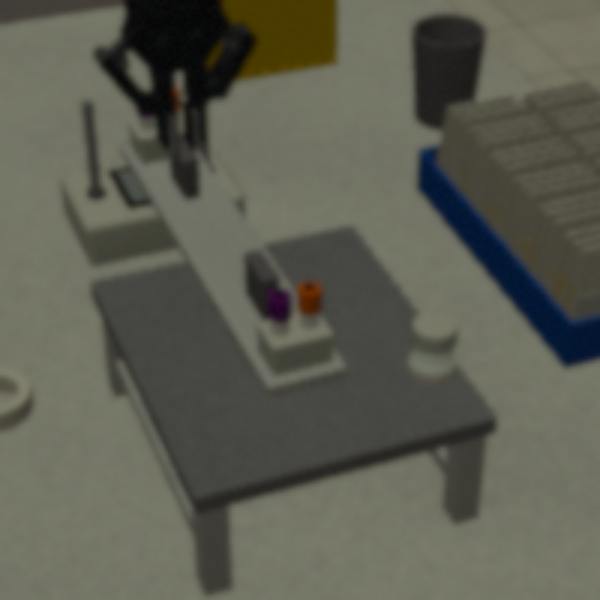

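View pics/s4.png

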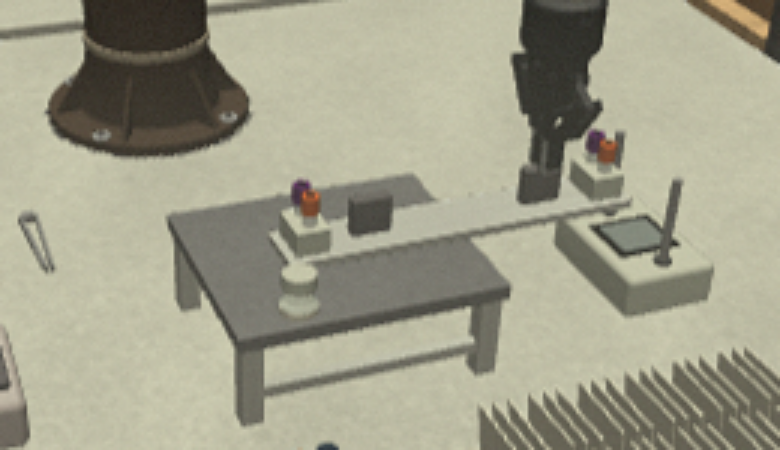

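The plate is level and held. In the wrist image its front edge is at row 93 (columns 231–333). The post tops are at about (174,14) and (408,18) and their bases at about (217,58) and (357,60). I'll work out the remaining distance.

Run:
```python
from h import *
p=cap('wrist')
q=lambda c,r,z: np.round(at_z(p,r,c,z)[:2],4)
cv2.imwrite('pics/z5.png',cv2.cvtColor(cv2.resize(p['pixels'][0:150,150:430],None,fx=2.8,fy=4)[:600],cv2.COLOR_RGB2BGR))
print('edge',q(231,93,.11),q(333,93,.11)); print('tops',q(174,14,.14),q(408,18,.14),'bases',q(217,58,.045),q(357,60,.045))
```

```text
edge [0.4872 0.3468] [0.5452 0.3485]
tops [0.4674 0.3766] [0.5711 0.378 ] bases [0.4666 0.3761] [0.5721 0.3778]
```

View pics/z5.png

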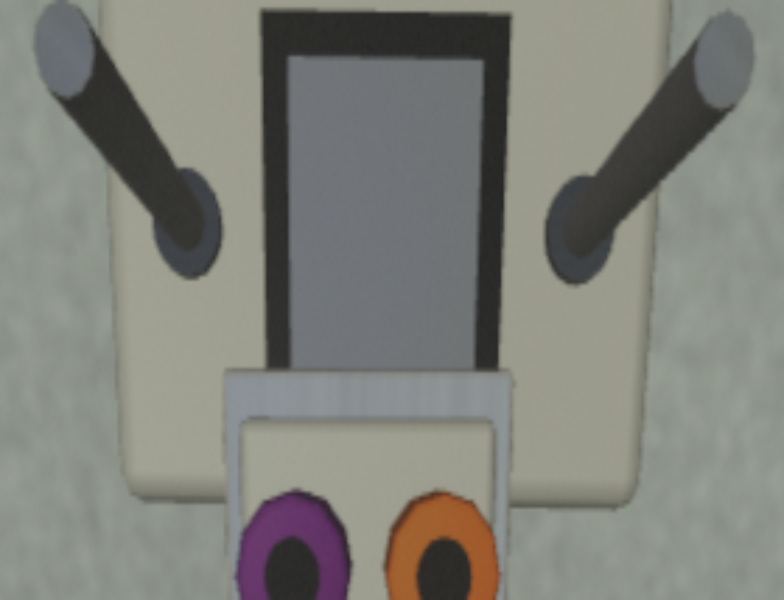

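```bash
python3 -m inch '{"translation":[[0.04,0.006,0],[0.06,0.008,0],[0.07,0.008,0],[0.07,0.008,0],[0.07,0.008,0],[0.06,0.008,0],[0.035,0,0],[0,0,0],[0,0,0],[0,0,0],[0,0,0]],"rot":[[0,0,0],[0,0,0],[0,0,0],[0,0,0],[0,0,0],[0,0,0],[0,0,0],[0,0,0],[0,0,0],[0,0,0],[0,0,0]]}'
python3 - <<'E'
from h import *
p=cap('wrist'); cv2.imwrite('pics/z6.png',cv2.cvtColor(cv2.resize(p['pixels'][0:150,150:430],None,fx=2.8,fy=4)[:600],cv2.COLOR_RGB2BGR))
for r in optics.pinpoint(p,'plate_left')[:1]: print(np.round(at_z(p,*r['pixel'],.105),4))
q=lambda c,r,z: np.round(at_z(p,r,c,z)[:2],4); print('edge',q(231,92.3,.11),q(333,92.3,.11)); 
for X in ([.519,.3785,.105],[.4672,.378,.045],[.5715,.379,.045]): print(np.round(proj(p,X),1))
p=cap('scene'); cv2.imwrite('pics/s6.png',cv2.cvtColor(cv2.resize(p['pixels'][120:270,180:440],None,fx=3,fy=3),cv2.COLOR_RGB2BGR))
p=cap('side'); cv2.imwrite('pics/d6.png',cv2.cvtColor(cv2.resize(p['pixels'][90:290,170:370],None,fx=3,fy=3),cv2.COLOR_RGB2BGR))
s=status.get_obs(); print(s['ft_force'],s['wrist_torque'])
E
```

```text
t: 11.5
ee_pos: [0.5205, 0.2923, 0.1154]
eef_rot: [3.141, -0.001, 1.598]
ft_force: [0.5, 2.7, -0.2]
gripper_width: 0.0108
[0.5191 0.3807 0.105 ]
edge [0.4898 0.3784] [0.5479 0.3801]
[282.2  94.4]
[215.6  99.3]
[348.7 102.1]
[-0.80465776  2.37921483  0.91346528] [0.57394099 0.01394372 0.01083723]
```

View pics/z6.png

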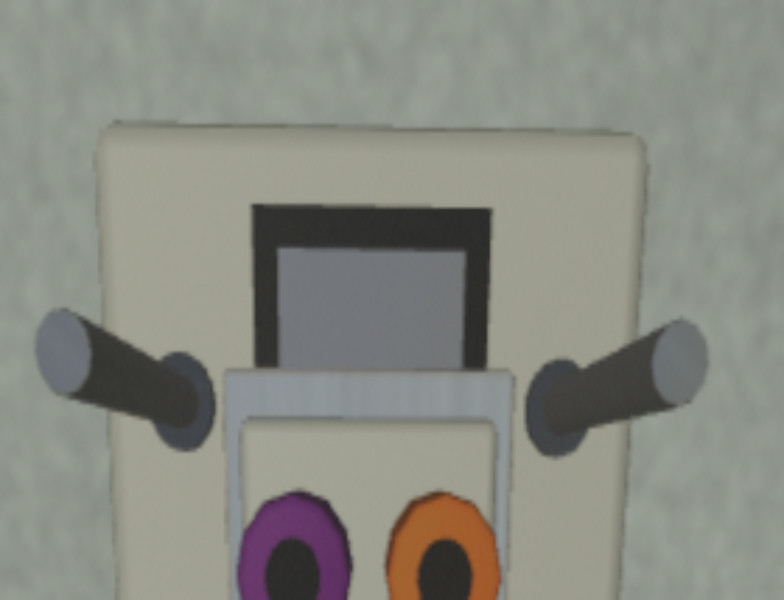

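View pics/s6.png

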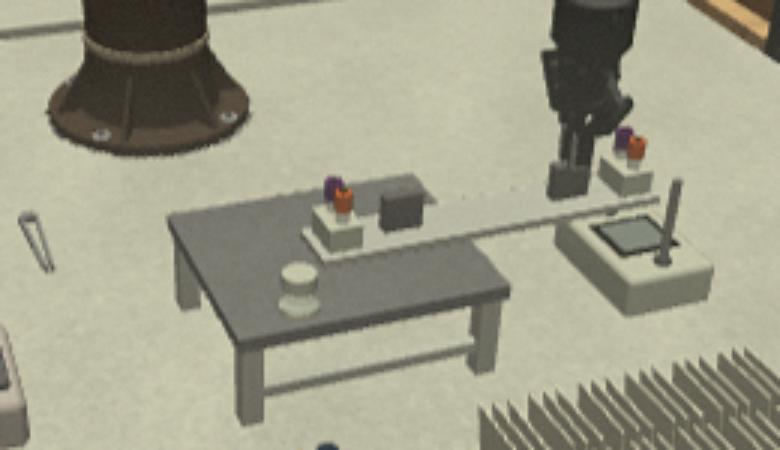

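View pics/d6.png

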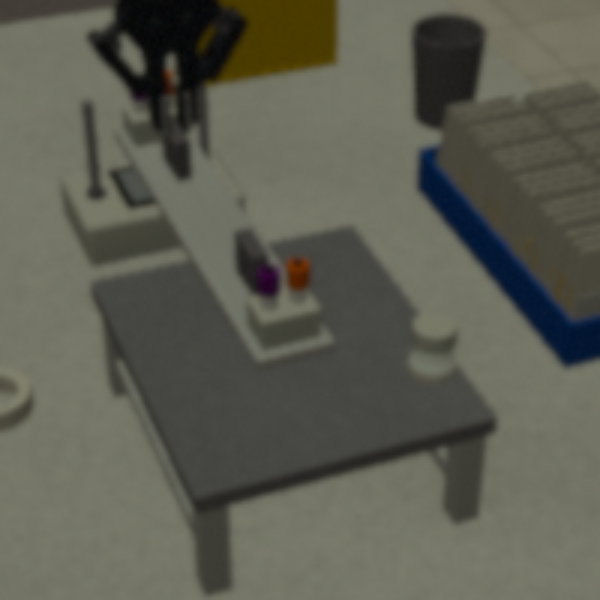

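In the wrist view the plate edge is at row 92.5, and the posts at plate height are at about row 93. The plate is centred at column 281 against 283 for the gap. The scene and side views show the plate flat and the jar where it was. I'm handing in.

```bash
python3 -c "
from cell import arm; print(arm.close_job())"
```

```text
the job is handed in; nothing more can be done
None
```

I gripped the plate's reader-side fin and slid the plate about 175 mm along the deck until its leading edge was between the reader's two posts. I handed the job in at about 11.7 s, with the plate still held level at 60 N.

- **Position:** in the last wrist picture the edge was level with the posts and centred between them to about 1 mm. The camera calibration itself is only good to about 2 mm.
- **Plate and jar:** in the scene and side views the plate looked flat on the deck and the jar did not appear to have moved.
- **Forces:** every wrist force reading was under 6 N. The arm does not report contacts directly, but nothing in the pictures or forces suggests the reader or its posts were touched.
- **Disagreements:**
  - The early far-camera estimates of the mark differed by up to about 10 mm along the slide and 25 mm sideways. I used the closer wrist measurements of the posts instead.
  - The gripper read 10.8 mm on the 14 mm fin. The wrist view showed the fin between the pads, and the plate followed the gripper throughout.

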